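# Walk the kitchen scale home into its charging bay

### The job

Put the kitchen scale on charge without lifting it or taking the jar off: walk it into the charging bay with pushes in turn on the left and right corners of its front, and finally press first the left corner and then the right one firmly but gently home, so that it stays against both brass contacts at the back of the bay. Push only on the corners, never on the display in the middle of the front, do not shove or press hard (25 N, about 2.5 kg, is too much), keep the jar standing on the scale, and leave everything else where it is.

Things in the scene. Friction and masses are not known exactly. Their poses are not given: they have to be found in the camera images.
- scale: Flat white kitchen scale, steel top at 40 mm, on 4 mm rubber feet: 170 mm deep (x) x 210 wide (y) x 40 high, 0.45-0.65 kg. Origin under its centre at worktop level; x from its front (robot side) to its far side, y left. Upright flat front face, 4 to 34 mm high. A corner slides at 3-8 N (up to 13 to break away) and turns as it moves; friction 0.45-0.65. It cannot be gripped.
- display: The scale's black display ledge, part of the scale, with the same origin and axes as the scale. It sticks out 30 mm from the middle of the front face (scale x from -0.085 to -0.115), 100 mm wide (scale y from -0.05 to 0.05), from 15 to 36 mm high. Delicate: not to be touched.
- push_left (a point): Centre of the grey pad at the left end of the scale's front face (left as seen by the robot): 85 mm in front of the scale's centre, 78 mm to its left, 20 mm up. The pad is 46 mm wide. Axes as the scale's.
- push_right (a point): The same at the right end of the front face: 85 mm in front of the scale's centre, 78 mm to its right, 20 mm up. When the far side turns about one contact, the front corner opposite swings outwards (away from the display) about as much as forwards: a finger pressing straight ahead sticks and the scale binds; lean outwards with it.
- far_left (a point): Point on the scale's far face that has to meet the left contact: 85 mm beyond the scale's centre, 80 mm to its left, 20 mm up.
- far_right (a point): Point on the scale's far face that has to meet the right contact: 85 mm beyond the scale's centre, 80 mm to its right, 20 mm up.
- bay: Charging bay fixed to the worktop, open to the robot: black bar at the back (262 mm wide, 30 high, near face at x = 0.011) and two aluminium side rails 20 mm high. Origin on the worktop midway between the contact tips; x points into the bay, y left. Rails' inner faces: 222 mm apart for 45 mm before the contacts, then flaring over 42 mm to 250 mm. Nothing lies on its floor.
- contact_left: Left brass contact, a rigid round stud of 14 mm diameter that sticks out 11 mm from the bar towards the robot, fixed. Origin at the centre of its tip: 80 mm to the left of the bay's origin, 20 mm up. Axes as the bay's.
- contact_right: Right brass contact, the same, 80 mm to the right of the bay's origin.
- oats_jar: Glass clip-top jar of oats, 72 mm in diameter, 114 mm high, 0.36 kg, standing loose on the scale's top a little beyond its middle. Origin at the centre of its underside; z up along the jar.
- spice_jar: Bystander: spice jar with a green cap, 46 mm in diameter, 106 mm high, in front of the hob, origin at the centre of its underside.
- salt_shaker: Bystander: salt shaker with a grey cap, 44 mm wide, 90 mm high, standing close beside the bay's left rail, origin at the centre of its underside.
Not all that is in view belongs to the job. What is shaped like the oats_jar but blue is not meant.

How it is judged:
On the way, in this order (a step that is already met when the one before it is completed fails the run):
1. the far edge of the scale has entered between the rails of the bay, at both corners (x of each of far_left, far_right in the frame of bay above -0.045 m), for 0.1 s.
2. the left corner is pressed home: the scale bears on the left contact with more than 4 N (contact force between scale and contact_left above 4 N), for 0.15 s.
3. then the right corner is pressed home: the scale bears on the right contact with more than 4 N (contact force between scale and contact_right above 4 N), for 0.15 s.
At the end, for the whole second after the job is handed in: The scale rests flat in the bay with its far face within 2.5 mm of both brass contacts, still, and the jar stands upright and still on the scale (x of each of far_left, far_right in the frame of bay above -0.0025 m and angle between scale's own z axis and vertical below 0.05 rad and linear speed of each of scale, oats_jar below 0.01 m/s and angle between oats_jar's own z axis and vertical below 0.1 rad and z of oats_jar in the frame of scale above 0.034 m); the robot touches nothing.
It fails at once if the fingers or the arm press on the display (more than 1 N) (contact force between any of the fingers, the arm and display above 1 N).
It fails at once if the robot pushes the scale, or the scale presses on a contact, with more than 25 N (contact force between any of the fingers, the arm and scale above 25 N or contact force between scale and contact_left above 25 N or contact force between scale and contact_right above 25 N).
It fails at once if the scale is lifted or tipped (height (world z) of scale above 0.01 m or angle between scale's own z axis and vertical above 0.1 rad).
It fails at once if the jar tips or is handled by the robot (angle between oats_jar's own z axis and vertical above 0.2 rad or contact force between any of the fingers, the arm and oats_jar above 1 N).
It fails at once if a bystander is moved by more than 20 mm (distance of any of salt_shaker, spice_jar from where it was at the start of the episode above 0.02 m).
It also fails if it takes over 72 s, if anything falls off the work surface, if the arm or the gripper's body presses on something with over 40 N, if the wrist force passes 120 N, or if a joint passes its speed limit or range.

### The arm

A 7-joint arm with a two-finger parallel gripper is mounted at the origin on a cart in front of the work surface, level with it; the furniture and walls round the work are solid. World frame = base frame: x ahead of the robot, y to its left, z up, the work surface at z = 0. Lengths are in m, angles in rad, forces in N, time in s.
With the tool pointing down it reaches from about 0.425 to 0.8 m from the base axis. Payload 8.3 kg.
Tool frame: the origin (TCP) lies at the very end of the fingers, on their centre line; the grasp point (between the pads) lies robot.grip_depth behind it (robot.grip_depth is the distance from the TCP to the grasp point, in m); z points along the fingers, y is the line along which they close (so a half turn about z gives the same grasp; the last joint's range is limited). The gripper opens to 85 mm and grips with 20 to 120 N. Pads are 22 mm wide; open, the fingers measure 114 mm over their backs; the gripper's body (76 mm by 85 mm) begins 54 mm behind the grasp point. The pads swing forward as they close: fully open they stand 13 mm farther back than shut.
Start: joints at [1.132, 0.383, 0.016, 1.37, -0.006, 1.388, -0.046], TCP at [0.229, -0.581, 0.231] pointing down, gripper open.
Joint ranges: [-2.95, 2.95], [-0.25, 2.06], [-1.52, 1.56], [0.18, 2.33], [-1.44, 4.58], [0.02, 2.06], [-3.01, 3.01]. Speed limits (rad/s): [2.39, 2.39, 3.01, 3.01, 3.14, 3.14, 3.14].

### API

Orientations are given as a unit quaternion [w, x, y, z].
In Python, from bench import robot gives the robot as it stands. The module is installed in compiled form; this text tells all that it offers.
- The arm moves only by the tool send_rows, never from a script. Its argument "series" is a list of rows, each a list of 7 numbers: the closure, from 0 (fully open) to 1 (shut), then the shift along the tool's x, y, z in m, then the turn, a rotation vector about the tool's x, y, z in degrees. In form: [[grip, x, y, z, ax, ay, az], ...]. A call has 1 to 20 rows; each row is the pose to reach, as a shift and turn from the pose commanded when the call began, along the tool's axes at that moment; what a row does not reach only later rows make up. A row lasts 1/12 s, in which the tool goes at most 41.7 mm and 7.16 degrees, less where a joint would pass 70% of its speed; a pose out of reach is approached as far as the arm can. A call with a gripper value outside its range is refused whole. The fingers move at their own pace and stop on an object; "squeeze" is the grip in N (left out, the last holds). Time passes only in rows, so rows that repeat a pose let the fingers close. It gives the time, the measured TCP pose, the force, the opening and the grip force at its end, in the units of the state.
- robot.read_state(): the state, without advancing time (a new reading comes with each control period).
- robot.grab_frame(name): name is "scene" or "top" or "wrist"; returns (picture, depth): 384x512x3 uint8, red, green, blue; 384x512 float32, m along the optical axis (not along the pixel's ray), 0 where there is no reading.
- robot.camera_params(name): a dict with "mtx" (3x3 intrinsics, pixels), "R" (3x3) and "t" (3): a world point X has camera coordinates R X + t. Camera axes: x right, y down, z forward; pixel columns grow to the right and rows downward; lengths in m; the calibration is good to about 2 mm. A picture is of the moment at which its call begins: read the wrist's pose just before it. camera_params takes no time and is no camera call; for the wrist camera it gives the pose at the moment of the call.
- robot.job_done(): hands the job in; it is judged then, once.
The state is a dict: "time": time; "joint_pos": joint angles; "dq": joint speeds; "effort": joint torques, N m; "tool_pos": TCP position; "eef_rot": TCP orientation; "force": force on the tool from outside, world axes, zero at the start; "moment": the same for the moment, N m; "finger_gap": opening from 0.0 (shut) to 1.0 (fully open); "gripper_force": force on a finger pad.
Only numpy, scipy, OpenCV 4.12 (cv2) and the standard library are available. Lean on these libraries where they do the work, as an engineer would, in place of code of your own. Each camera call takes 0.05 s, during which the arm holds its last target. There are 200 camera calls.

## Working session

There is one attempt and no reset: what is moved stays moved. The work goes in short steps, Python scripts to look and compute and a tool call to move; the robot and the scene stay as the last step left them, time stands still between calls to the robot, and variables do not carry over. Pictures are saved under pics/ and viewed, at most 10 in all, crops included, and the job is handed in when it is done.

Besides the shell and the picture viewer there is one more tool, called as a command line: name --pt "numbers of a row" for each row, then --argument value for the rest. send_rows: Moves the arm, as the interface text tells. Its arguments: {"type":"object","properties":{"series":{"type":"array","items":{"type":"array","items":{"type":"number"}}},"squeeze":{"type":"number"}},"required":["series"]}

```bash
mkdir -p pics; python3 - <<'E'
from bench import robot
import cv2, numpy as np, json
s=robot.read_state()
print({k:np.round(v,3).tolist() for k,v in s.items()}, robot.grip_depth)
for n in("scene","top"):
    c=robot.camera_params(n); p,d=robot.grab_frame(n)
    np.savez(f"{n}.npz",p=p,d=d,**c); cv2.imwrite(f"pics/{n}0.png",p[:,:,::-1])
    print(n,np.round(c["R"],3).tolist(),np.round(c["t"],3))
E
```

```text
{'time': 0.0, 'joint_pos': [1.132, 0.384, 0.016, 1.371, -0.006, 1.388, -0.047], 'dq': [0.001, 0.001, -0.001, 0.001, -0.001, 0.003, -0.001], 'effort': [-0.0, -62.759, 0.845, -37.183, 0.017, 0.014, 0.0], 'tool_pos': [0.229, -0.581, 0.23], 'eef_rot': [-0.001, 0.982, 0.187, -0.0], 'force': [-1.033, -0.42, -0.225], 'moment': [0.019, -0.013, 0.017], 'gripper_force': 0.0, 'finger_gap': 0.999} 0.0187
scene [[0.652, -0.758, 0.021], [-0.516, -0.464, -0.72], [0.556, 0.458, -0.694]] [-0.389  0.363  0.543]
top [[0.025, -1.0, -0.008], [-0.997, -0.024, -0.067], [0.066, 0.009, -0.998]] [-0.001  0.61   0.911]
```

View pics/top0.png

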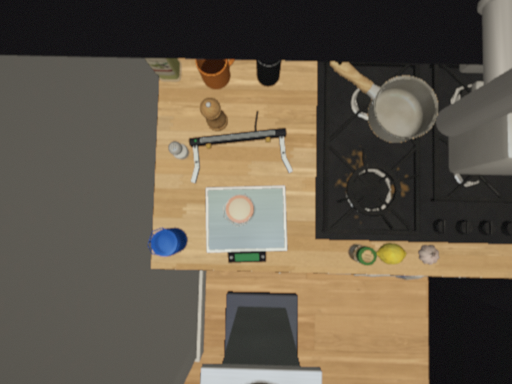

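View pics/scene0.png

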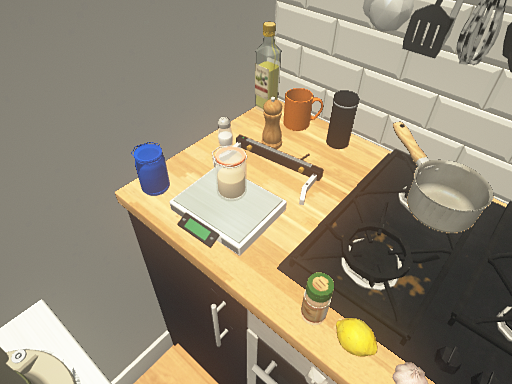

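The top view shows the scale at about (246,219), with the display on its near side at (247,257). The bay bar runs (192,142)–(285,132) and is slightly turned, and the salt shaker is at (178,150). I'll enlarge this area.

```bash
python3 - <<'E'
import cv2,numpy as np
z=np.load("top.npz");p=z["p"][115:275,145:305,::-1]
cv2.imwrite("pics/c1.png",cv2.resize(p,(800,600)[:1]*2 if 0 else (600,600),interpolation=cv2.INTER_CUBIC))
print(np.round(z["mtx"],1).tolist())
E
```

```text
[[350.8, 0.0, 259.5], [0.0, 350.8, 193.1], [0.0, 0.0, 1.0]]
```

View pics/c1.png

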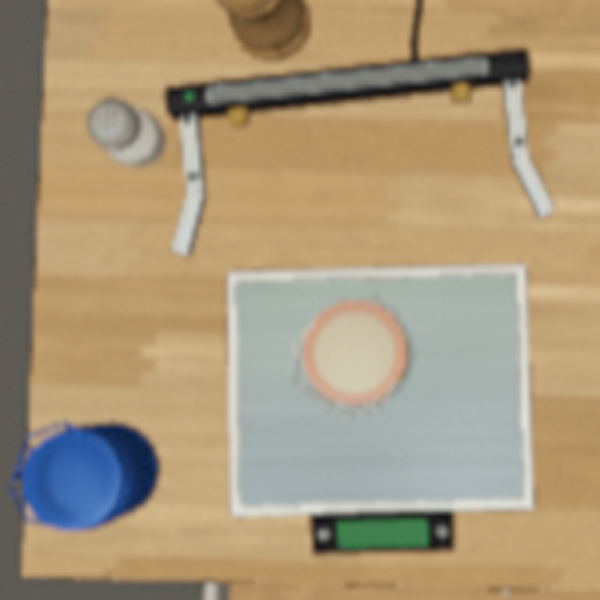

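The crop (3.75×) shows the scale's top corners at (229,272), (525,265), (532,508) and (234,515). The brass tips are at about (238,125) and (462,102), and the bar's top near edge runs (172,116)–(527,80).

```bash
cat > h.py <<'E'
import numpy as np
z=np.load("top.npz");K,R,t=z["mtx"],z["R"],z["t"]
def w(u,v,h,K=K,R=R,t=t):
    d=R.T@np.linalg.inv(K)@np.array([u,v,1.]); c=-R.T@t
    return c+d*(h-c[2])/d[2]
def cr(x,y,h): return w(145+(x+.5)/3.75-.5,115+(y+.5)/3.75-.5,h)
def fit(obj,img):
    o=np.array(obj);i=np.array(img)[:,:2];oc,ic=o.mean(0),i.mean(0)
    H=(o-oc).T@(i-ic);a=np.arctan2(H[0,1]-H[1,0],H[0,0]+H[1,1])
    M=np.array([[np.cos(a),-np.sin(a)],[np.sin(a),np.cos(a)]]);t0=ic-M@oc
    return t0,a,np.linalg.norm((o@M.T+t0)-i,axis=1)
E
python3 - <<'E'
from h import *
S=[cr(229,272,.04),cr(525,265,.04),cr(532,508,.04),cr(234,515,.04)]
t0,a,e=fit([(.085,.105),(.085,-.105),(-.085,-.105),(-.085,.105)],S)
print("scale",t0.round(4),np.degrees(a).round(2),e.round(4))
B=[cr(238,125,.02),cr(462,102,.02),cr(172,116,.03),cr(527,80,.03)]
b0,b,e=fit([(0,.08),(0,-.08),(.011,.131),(.011,-.131)],B)
print("bay",b0.round(4),np.degrees(b).round(2),e.round(4))
m=lambda a:np.array([[np.cos(a),-np.sin(a)],[np.sin(a),np.cos(a)]])
rel=m(b).T@(t0-b0);print("scale in bay",rel.round(4),np.degrees(a-b).round(2))
for n,q in dict(FL=(.085,.08),FR=(.085,-.08),PL=(-.085,.078),PR=(-.085,-.078)).items():
    W=m(a)@np.array(q)+t0; print(n,W.round(4),(m(b).T@(W-b0)).round(4))
# rails tip corners
for n,x,y in(("Lend inner",191,253),("Lknee",204,196),("Rend",541,215),("Rknee",511,158)):
    W=cr(x,y,.02)[:2];print(n,W.round(4),(m(b).T@(W-b0)).round(4))
print("salt",cr(140,145,.0).round(3),"jar",cr(355,355,.15).round(3))
E
```

```text
scale [0.5421 0.0472] 2.84 [0.0023 0.0029 0.0029 0.0033]
bay [0.7371 0.0741] 7.18 [0.0014 0.0011 0.0054 0.0042]
scale in bay [-0.1969 -0.0023] -4.34
FL [0.623  0.1313] [-0.1061  0.071 ]
FR [ 0.6309 -0.0285] [-0.1182 -0.0885]
PL [0.4533 0.1209] [-0.2757  0.0819]
PR [ 0.461  -0.0349] [-0.2875 -0.0737]
Lend inner [0.6352 0.185 ] [-0.0873  0.1227]
Lknee [0.6762 0.1772] [-0.0476  0.1099]
Rend [ 0.6682 -0.063 ] [-0.0855 -0.1275]
Rknee [ 0.7086 -0.0409] [-0.0426 -0.1105]
salt [0.715 0.229 0.   ] jar [0.563 0.058 0.15 ]
```

send_rows --pt "1 0.1 -0.106 0 0 0 3" --pt "1 0.2 -0.212 0 0 0 7" --pt "1 0.3 -0.318 0 0 0 11" --pt "1 0.395 -0.426 0 0 0 14.4" --pt "1 0.395 -0.426 0 0 0 14.4" --pt "1 0.395 -0.426 0 0 0 14.4" --pt "1 0.395 -0.426 0 0 0 14.4" --pt "1 0.395 -0.426 0 0 0 14.4" --pt "1 0.395 -0.426 0 0 0 14.4" --pt "1 0.395 -0.426 0 0 0 14.4" --pt "1 0.395 -0.426 0 0 0 14.4" --pt "1 0.395 -0.426 0 0 0 14.4" --pt "1 0.395 -0.426 0 0 0 14.4" --pt "1 0.395 -0.426 0 0 0 14.4" --pt "1 0.395 -0.426 0 0 0 14.4" --pt "1 0.395 -0.426 0 0 0 14.4" --pt "1 0.395 -0.426 0 0 0 14.4" --pt "1 0.395 -0.426 0 0 0 14.4"

```text
time: 1.6
tool_pos: [0.44, -0.0414, 0.231]
eef_rot: [0.0, 0.998, 0.061, -0.0]
force: [-0.4, -0.1, 0.1]
finger_gap: 0.002
gripper_force: 0.0
```

```bash
cat > look.py <<'E'
from bench import robot
import numpy as np, cv2, json, sys
from scipy.optimize import least_squares
B0=np.array([.7371,.0741]);b=np.radians(7.18)
m=lambda a:np.array([[np.cos(a),-np.sin(a)],[np.sin(a),np.cos(a)]])
def look(save=None):
    """pose of the scale (world x,y,yaw) by fitting its outline in the top depth image"""
    try: g=json.load(open("pose.json"))
    except OSError: g=[.542,.047,.05]
    c=robot.camera_params("top");p,d=robot.grab_frame("top")
    if save: cv2.imwrite(save,p[:,:,::-1])
    v,u=np.mgrid[:384,:512]
    X=((np.stack([u,v,np.ones_like(u)],-1)@np.linalg.inv(c["mtx"]).T)*d[...,None]-c["t"])@c["R"]
    loc=(X[...,:2]-g[:2])@m(g[2])
    M=((abs(X[...,2]-.04)<.010)&(d>0)&(abs(loc[...,0])<.125)&(abs(loc[...,1])<.145)).astype(np.uint8)
    cs,_=cv2.findContours(M,cv2.RETR_EXTERNAL,cv2.CHAIN_APPROX_NONE)
    q=max(cs,key=cv2.contourArea)[:,0]; q=X[q[:,1],q[:,0],:2]
    ins=.0012 # outline pixels lie inside by half a pixel
    def f(s):
        l=abs((q-s[:2])@m(s[2]))-np.array([.085-ins,.105-ins])
        return np.where((l<0).all(1),l.max(1),np.hypot(*np.maximum(l,0).T))
    r=least_squares(f,g,loss="soft_l1",f_scale=.002,x_scale=[.01,.01,.1])
    s=r.x; json.dump(s.tolist(),open("pose.json","w"))
    print("scale",s.round(4),"deg",np.degrees(s[2]).round(2),"n",len(q),"med",np.median(abs(f(s))).round(4),"z",X[M>0][:,2].mean().round(4))
    print("in bay",(m(b).T@(s[:2]-B0)).round(4),np.degrees(s[2]-b).round(2))
    for n,o in dict(FL=(.085,.08),FR=(.085,-.08),PL=(-.085,.078),PR=(-.085,-.078)).items():
        W=m(s[2])@np.array(o)+s[:2];print(n,"world",W.round(4),"bay",(m(b).T@(W-B0)).round(4))
    st=robot.read_state();w,x,y,z=st["eef_rot"]
    T=np.array(st["tool_pos"]);print("t",round(st["time"],2),"tcp",T.round(4),"in bay",(m(b).T@(T[:2]-B0)).round(4),"tool x deg",np.degrees(np.arctan2(2*(x*y+w*z),1-2*(y*y+z*z))).round(2),"F bay",(m(b).T@np.array(st["force"])[:2]).round(1),"Fz",round(st["force"][2],1))
if __name__=="__main__": look(*sys.argv[1:])
E
python3 look.py
```

```text
scale [0.5395 0.0481 0.0455] deg 2.61 n 309 med 0.0012 z 0.0389
in bay [-0.1993 -0.0011] -4.57
FL world [0.6208 0.1319] bay [-0.1082  0.0719]
FR world [ 0.628  -0.0279] bay [-0.121  -0.0876]
PL world [0.451  0.1222] bay [-0.2778  0.0835]
PR world [ 0.4581 -0.0336] bay [-0.2903 -0.072 ]
t 1.65 tcp [ 0.4401 -0.0416  0.2311] in bay [-0.3091 -0.0776] tool x deg 6.98 F bay [ 0.1 -0.4] Fz 0.7
```

send_rows --pt "1 0 0 0.04 0 0 0" --pt "1 0 0 0.08 0 0 0" --pt "1 0 0 0.12 0 0 0" --pt "1 0 0 0.16 0 0 0" --pt "1 0 0 0.2 0 0 0" --pt "1 0 0 0.215 0 0 0" --pt "1 0 0 0.219 0 0 0" --pt "1 0.003 0 0.219 0 0 0" --pt "1 0.006 0 0.219 0 0 0" --pt "1 0.008 0 0.219 0 0 0" --pt "1 0.01 0.001 0.219 0 0 0" --pt "1 0.012 0.002 0.219 0 0 0" --pt "1 0.014 0.003 0.219 0 0 0" --pt "1 0.016 0.004 0.219 0 0 0" --pt "1 0.018 0.005 0.219 0 0 0" --pt "1 0.02 0.006 0.219 0 0 0" --pt "1 0.022 0.007 0.219 0 0 0" --pt "1 0.024 0.008 0.219 0 0 0" --pt "1 0.026 0.009 0.219 0 0 0" --pt "1 0.028 0.01 0.219 0 0 0"

```text
time: 3.32
tool_pos: [0.4691, -0.0469, 0.0129]
eef_rot: [0.0, 0.998, 0.062, -0.0]
force: [-5.0, -0.3, 3.7]
finger_gap: 0.004
gripper_force: 2.6
```

```bash
python3 look.py pics/t2.png
```

```text
scale [0.5503 0.0483 0.1404] deg 8.04 n 299 med 0.0011 z 0.039
in bay [-0.1886 -0.0022] 0.86
FL world [0.6233 0.1394] bay [-0.1048  0.079 ]
FR world [ 0.6457 -0.019 ] bay [-0.1024 -0.0809]
PL world [0.4552 0.1137] bay [-0.2747  0.0745]
PR world [ 0.477  -0.0408] bay [-0.2724 -0.0815]
t 3.37 tcp [ 0.4696 -0.047   0.0129] in bay [-0.2805 -0.0868] tool x deg 7.11 F bay [-3.1 -0.2] Fz 0.5
```

View pics/t2.png

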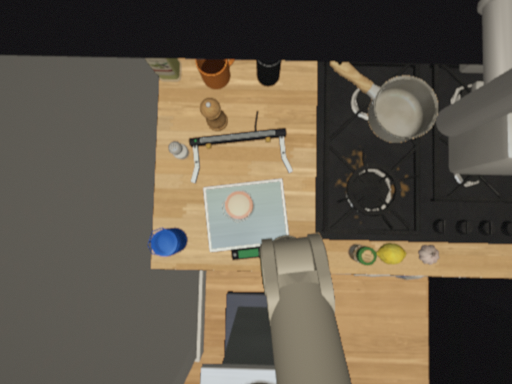

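The image agrees with the fit: the scale at (246,215) is now nearly parallel to the bay, and the finger is at its right front corner. I'll push the right corner further, then hop over to the left.

send_rows --pt "1 0.002 0.001 0 0 0 0" --pt "1 0.004 0.002 0 0 0 0" --pt "1 0.006 0.003 0 0 0 0" --pt "1 0.008 0.004 0 0 0 0" --pt "1 0.01 0.005 0 0 0 0" --pt "1 0.012 0.006 0 0 0 0" --pt "1 0.014 0.007 0 0 0 0" --pt "1 0.016 0.008 0 0 0 0" --pt "1 0.018 0.009 0 0 0 0" --pt "1 0.006 0.008 0 0 0 0" --pt "1 -0.012 0.006 0 0 0 0" --pt "1 -0.012 0.006 -0.035 0 0 0" --pt "1 -0.0105 -0.01 -0.06 0 0 0" --pt "1 -0.0105 -0.05 -0.06 0 0 0" --pt "1 -0.0105 -0.09 -0.06 0 0 0" --pt "1 -0.0105 -0.13 -0.06 0 0 0" --pt "1 -0.0105 -0.157 -0.06 0 0 0" --pt "1 -0.0105 -0.157 -0.06 0 0 0"

```text
time: 4.87
tool_pos: [0.4395, 0.1148, 0.0737]
eef_rot: [-0.001, 0.998, 0.067, 0.002]
force: [0.1, 0.3, 0.8]
finger_gap: 0.0
gripper_force: 0.0
```

```bash
python3 look.py
```

```text
scale [0.5605 0.0478 0.2307] deg 13.22 n 302 med 0.0013 z 0.0389
in bay [-0.1785 -0.004 ] 6.04
FL world [0.6249 0.1451] bay [-0.1024  0.0845]
FR world [ 0.6615 -0.0106] bay [-0.0856 -0.0746]
PL world [0.4599 0.1043] bay [-0.2712  0.0646]
PR world [ 0.4956 -0.0475] bay [-0.2548 -0.0905]
t 4.92 tcp [0.44   0.1116 0.0734] in bay [-0.2901  0.0743] tool x deg 7.5 F bay [-0.4 -0.5] Fz -0.6
```

send_rows --pt "1 0 0 0.04 0 0 0" --pt "1 0 0 0.06 0 0 0" --pt "1 0 0 0.06 0 0 0" --pt "1 0.003 0 0.06 0 0 0" --pt "1 0.006 0 0.06 0 0 0" --pt "1 0.009 0 0.06 0 0 0" --pt "1 0.011 0 0.06 0 0 0" --pt "1 0.013 -0.001 0.06 0 0 0" --pt "1 0.0155 -0.002 0.06 0 0 0" --pt "1 0.018 -0.0035 0.06 0 0 0" --pt "1 0.0205 -0.005 0.06 0 0 0" --pt "1 0.023 -0.0065 0.06 0 0 0" --pt "1 0.0255 -0.008 0.06 0 0 0" --pt "1 0.028 -0.0095 0.06 0 0 0" --pt "1 0.0305 -0.011 0.06 0 0 0" --pt "1 0.033 -0.0125 0.06 0 0 0" --pt "1 0.0355 -0.0135 0.06 0 0 0" --pt "1 0.038 -0.0145 0.06 0 0 0" --pt "1 0.0405 -0.0155 0.06 0 0 0" --pt "1 0.043 -0.0165 0.06 0 0 0"

```text
time: 6.58
tool_pos: [0.4799, 0.1296, 0.0129]
eef_rot: [0.0, 0.998, 0.062, -0.0]
force: [-5.3, -0.8, 3.0]
finger_gap: -0.001
gripper_force: 2.8
```

```bash
python3 look.py
```

```text
scale [0.5786 0.0528 0.0664] deg 3.8 n 293 med 0.0012 z 0.039
in bay [-0.1599 -0.0013] -3.38
FL world [0.6581 0.1383] bay [-0.0704  0.0735]
FR world [ 0.6687 -0.0214] bay [-0.0798 -0.0862]
PL world [0.4886 0.125 ] bay [-0.2402  0.0815]
PR world [ 0.4989 -0.0307] bay [-0.2494 -0.0742]
t 6.63 tcp [0.4804 0.1299 0.0129] in bay [-0.2477  0.0874] tool x deg 7.14 F bay [-3.2 -0. ] Fz 2.0
```

send_rows --pt "1 -0.0195 0 0 0 0 0" --pt "1 -0.0195 0 -0.035 0 0 0" --pt "1 -0.0195 0.01 -0.06 0 0 0" --pt "1 -0.0195 0.05 -0.06 0 0 0" --pt "1 -0.0195 0.09 -0.06 0 0 0" --pt "1 -0.0195 0.13 -0.06 0 0 0" --pt "1 -0.0195 0.165 -0.06 0 0 0" --pt "1 -0.0195 0.165 -0.06 0 0 0" --pt "1 -0.0195 0.165 -0.03 0 0 0" --pt "1 -0.0195 0.165 0 0 0 0" --pt "1 -0.0165 0.165 0 0 0 0" --pt "1 -0.0135 0.165 0 0 0 0" --pt "1 -0.011 0.165 0 0 0 0" --pt "1 -0.009 0.165 0 0 0 0" --pt "1 -0.007 0.166 0 0 0 0" --pt "1 -0.0045 0.167 0 0 0 0" --pt "1 -0.002 0.168 0 0 0 0" --pt "1 0.0005 0.1695 0 0 0 0" --pt "1 0.003 0.171 0 0 0 0" --pt "1 0.0055 0.1725 0 0 0 0"

```text
time: 8.3
tool_pos: [0.5074, -0.0407, 0.0132]
eef_rot: [0.0, 0.998, 0.062, 0.0]
force: [-5.6, 1.2, 2.6]
finger_gap: 0.003
gripper_force: 2.4
```

```bash
python3 look.py
```

```text
scale [0.5884 0.0534 0.144 ] deg 8.25 n 296 med 0.001 z 0.039
in bay [-0.1501 -0.0019] 1.07
FL world [0.661  0.1448] bay [-0.0666  0.0797]
FR world [ 0.684  -0.0135] bay [-0.0636 -0.0803]
PL world [0.4931 0.1184] bay [-0.2366  0.0745]
PR world [ 0.5155 -0.0359] bay [-0.2336 -0.0815]
t 8.35 tcp [ 0.508  -0.041   0.0132] in bay [-0.2417 -0.0855] tool x deg 7.14 F bay [-3.8  0.4] Fz 2.4
```

send_rows --pt "1 0.002 0.001 0 0 0 0" --pt "1 0.004 0.002 0 0 0 0" --pt "1 0.006 0.003 0 0 0 0" --pt "1 0.008 0.004 0 0 0 0" --pt "1 0.01 0.005 0 0 0 0" --pt "1 0.012 0.006 0 0 0 0" --pt "1 -0.01 0.004 0 0 0 0" --pt "1 -0.01 0.004 -0.035 0 0 0" --pt "1 -0.01 -0.01 -0.06 0 0 0" --pt "1 -0.01 -0.05 -0.06 0 0 0" --pt "1 -0.01 -0.09 -0.06 0 0 0" --pt "1 -0.01 -0.13 -0.06 0 0 0" --pt "1 -0.01 -0.158 -0.06 0 0 0" --pt "1 -0.01 -0.158 -0.06 0 0 0" --pt "1 -0.01 -0.158 -0.03 0 0 0" --pt "1 -0.01 -0.158 0 0 0 0" --pt "1 -0.008 -0.158 0 0 0 0" --pt "1 -0.006 -0.158 0 0 0 0"

```text
time: 9.85
tool_pos: [0.4811, 0.115, 0.0119]
eef_rot: [-0.0, 0.998, 0.062, -0.001]
force: [0.2, 0.9, 0.8]
finger_gap: 0.003
gripper_force: 0.0
```

```bash
python3 look.py
```

```text
scale [0.5946 0.0525 0.2032] deg 11.64 n 281 med 0.0013 z 0.0389
in bay [-0.1441 -0.0036] 4.46
FL world [0.6617 0.1481] bay [-0.0655  0.0828]
FR world [ 0.694  -0.0087] bay [-0.0531 -0.0767]
PL world [0.4956 0.1118] bay [-0.2349  0.0676]
PR world [ 0.5271 -0.041 ] bay [-0.2227 -0.0879]
t 9.9 tcp [0.4827 0.1154 0.0133] in bay [-0.2472  0.0728] tool x deg 7.13 F bay [1.4 0.3] Fz 0.2
```

send_rows --pt "1 0.002 0 0 0 0 0" --pt "1 0.004 0 0 0 0 0" --pt "1 0.006 0 0 0 0 0" --pt "1 0.008 -0.001 0 0 0 0" --pt "1 0.01 -0.002 0 0 0 0" --pt "1 0.0125 -0.003 0 0 0 0" --pt "1 0.015 -0.0045 0 0 0 0" --pt "1 0.0175 -0.006 0 0 0 0" --pt "1 0.02 -0.0075 0 0 0 0" --pt "1 0.0225 -0.009 0 0 0 0" --pt "1 0.025 -0.0105 0 0 0 0" --pt "1 0.0275 -0.0115 0 0 0 0" --pt "1 0.03 -0.0125 0 0 0 0" --pt "1 0.032 -0.0135 0 0 0 0"

```text
time: 11.07
tool_pos: [0.5113, 0.1324, 0.013]
eef_rot: [0.0, 0.998, 0.062, -0.0]
force: [-5.1, -1.8, 3.3]
finger_gap: 0.001
gripper_force: 2.6
```

```bash
python3 look.py
```

```text
scale [0.6102 0.0566 0.0673] deg 3.86 n 288 med 0.0011 z 0.039
in bay [-0.1281 -0.0015] -3.32
FL world [0.6896 0.1421] bay [-0.0386  0.0734]
FR world [ 0.7003 -0.0175] bay [-0.0479 -0.0863]
PL world [0.5201 0.1287] bay [-0.2085  0.0813]
PR world [ 0.5306 -0.027 ] bay [-0.2175 -0.0744]
t 11.12 tcp [0.5117 0.1327 0.013 ] in bay [-0.2163  0.0863] tool x deg 7.13 F bay [-3.1 -0.3] Fz 1.4
```

send_rows --pt "1 -0.0195 0 0 0 0 0" --pt "1 -0.0195 0 -0.035 0 0 0" --pt "1 -0.0195 0.01 -0.06 0 0 0" --pt "1 -0.0195 0.05 -0.06 0 0 0" --pt "1 -0.0195 0.09 -0.06 0 0 0" --pt "1 -0.0195 0.13 -0.06 0 0 0" --pt "1 -0.0195 0.164 -0.06 0 0 0" --pt "1 -0.0195 0.164 -0.06 0 0 0" --pt "1 -0.0195 0.164 -0.03 0 0 0" --pt "1 -0.0195 0.164 0 0 0 0" --pt "1 -0.0165 0.164 0 0 0 0" --pt "1 -0.0135 0.164 0 0 0 0" --pt "1 -0.011 0.164 0 0 0 0" --pt "1 -0.009 0.164 0 0 0 0" --pt "1 -0.007 0.165 0 0 0 0" --pt "1 -0.0045 0.166 0 0 0 0" --pt "1 -0.002 0.167 0 0 0 0" --pt "1 0.0005 0.1685 0 0 0 0" --pt "1 0.003 0.17 0 0 0 0" --pt "1 0.0055 0.1715 0 0 0 0"

```text
time: 12.78
tool_pos: [0.5386, -0.0367, 0.0133]
eef_rot: [0.0, 0.998, 0.062, 0.0]
force: [-4.8, 1.2, 3.9]
finger_gap: 0.003
gripper_force: 2.4
```

```bash
python3 look.py
```

```text
scale [0.6195 0.0574 0.1463] deg 8.38 n 303 med 0.0013 z 0.0389
in bay [-0.1187 -0.0019] 1.2
FL world [0.692  0.1489] bay [-0.0354  0.0799]
FR world [ 0.7153 -0.0094] bay [-0.0321 -0.0801]
PL world [0.5241 0.1222] bay [-0.2053  0.0743]
PR world [ 0.5468 -0.0322] bay [-0.2021 -0.0817]
t 12.83 tcp [ 0.5392 -0.037   0.0133] in bay [-0.2102 -0.0855] tool x deg 7.14 F bay [-3.9  1. ] Fz 2.6
```

send_rows --pt "1 0.002 0.001 0 0 0 0" --pt "1 0.004 0.002 0 0 0 0" --pt "1 0.006 0.003 0 0 0 0" --pt "1 0.008 0.004 0 0 0 0" --pt "1 -0.012 0.003 0 0 0 0" --pt "1 -0.012 0.003 -0.035 0 0 0" --pt "1 -0.012 -0.01 -0.06 0 0 0" --pt "1 -0.012 -0.05 -0.06 0 0 0" --pt "1 -0.012 -0.09 -0.06 0 0 0" --pt "1 -0.012 -0.13 -0.06 0 0 0" --pt "1 -0.012 -0.159 -0.06 0 0 0" --pt "1 -0.012 -0.159 -0.06 0 0 0" --pt "1 -0.012 -0.159 -0.03 0 0 0" --pt "1 -0.012 -0.159 0 0 0 0" --pt "1 -0.01 -0.159 0 0 0 0" --pt "1 -0.008 -0.159 0 0 0 0"

```text
time: 14.17
tool_pos: [0.5102, 0.1196, 0.0119]
eef_rot: [-0.0, 0.998, 0.062, -0.001]
force: [0.6, 0.5, -0.3]
finger_gap: 0.002
gripper_force: 0.0
```

```bash
python3 look.py
```

```text
scale [0.6235 0.0564 0.1827] deg 10.47 n 279 med 0.0014 z 0.039
in bay [-0.1149 -0.0033] 3.29
FL world [0.6926 0.1505] bay [-0.0346  0.0814]
FR world [ 0.7216 -0.0068] bay [-0.0255 -0.0783]
PL world [0.5258 0.1177] bay [-0.2042  0.0697]
PR world [ 0.5541 -0.0357] bay [-0.1953 -0.0861]
t 14.22 tcp [0.5119 0.12   0.0134] in bay [-0.2177  0.0737] tool x deg 7.12 F bay [1.1 0.9] Fz 0.3
```

send_rows --pt "1 0.002 0 0 0 0 0" --pt "1 0.004 0 0 0 0 0" --pt "1 0.006 0 0 0 0 0" --pt "1 0.008 -0.001 0 0 0 0" --pt "1 0.01 -0.002 0 0 0 0" --pt "1 0.012 -0.003 0 0 0 0" --pt "1 0.014 -0.004 0 0 0 0" --pt "1 0.016 -0.005 0 0 0 0" --pt "1 0.018 -0.006 0 0 0 0" --pt "1 0.02 -0.007 0 0 0 0" --pt "1 0.022 -0.008 0 0 0 0" --pt "1 0.024 -0.009 0 0 0 0" --pt "1 0.026 -0.01 0 0 0 0"

```text
time: 15.3
tool_pos: [0.5345, 0.1328, 0.0127]
eef_rot: [0.0, 0.998, 0.062, -0.001]
force: [-5.6, -1.8, 4.4]
finger_gap: 0.005
gripper_force: 2.7
```

```bash
python3 look.py
```

```text
scale [0.6345 0.0592 0.0868] deg 4.97 n 285 med 0.0013 z 0.0389
in bay [-0.1036 -0.002 ] -2.21
FL world [0.7123 0.1463] bay [-0.0156  0.0747]
FR world [ 0.7261 -0.0131] bay [-0.0218 -0.0852]
PL world [0.5431 0.1295] bay [-0.1856  0.0792]
PR world [ 0.5566 -0.0259] bay [-0.1916 -0.0766]
t 15.35 tcp [0.535  0.1331 0.0127] in bay [-0.1931  0.0837] tool x deg 7.14 F bay [-3.7  0.4] Fz 1.3
```

send_rows --pt "1 -0.0175 0 0 0 0 0" --pt "1 -0.0175 0 -0.035 0 0 0" --pt "1 -0.0175 0.01 -0.06 0 0 0" --pt "1 -0.0175 0.05 -0.06 0 0 0" --pt "1 -0.0175 0.09 -0.06 0 0 0" --pt "1 -0.0175 0.13 -0.06 0 0 0" --pt "1 -0.0175 0.164 -0.06 0 0 0" --pt "1 -0.0175 0.164 -0.06 0 0 0" --pt "1 -0.0175 0.164 -0.03 0 0 0" --pt "1 -0.0175 0.164 0 0 0 0" --pt "1 -0.0145 0.164 0 0 0 0" --pt "1 -0.0115 0.164 0 0 0 0" --pt "1 -0.009 0.164 0 0 0 0" --pt "1 -0.007 0.164 0 0 0 0" --pt "1 -0.005 0.165 0 0 0 0" --pt "1 -0.0025 0.166 0 0 0 0" --pt "1 0 0.167 0 0 0 0" --pt "1 0.0025 0.168 0 0 0 0" --pt "1 0.005 0.169 0 0 0 0" --pt "1 0.007 0.17 0 0 0 0"

```text
time: 17.02
tool_pos: [0.5633, -0.0349, 0.0134]
eef_rot: [0.0, 0.998, 0.062, -0.0]
force: [-6.2, 0.1, 4.6]
finger_gap: 0.001
gripper_force: 2.7
```

```bash
python3 look.py pics/t3.png; python3 -c "
import cv2;p=cv2.imread('pics/t3.png')[110:260,150:310];cv2.imwrite('pics/t3c.png',cv2.resize(p,(640,600),interpolation=cv2.INTER_CUBIC))"
```

```text
scale [0.6427 0.0608 0.1524] deg 8.73 n 307 med 0.0016 z 0.0384
in bay [-0.0953 -0.0014] 1.55
FL world [0.7146 0.1528] bay [-0.0125  0.0809]
FR world [ 0.7389 -0.0054] bay [-0.0081 -0.0791]
PL world [0.5469 0.125 ] bay [-0.1824  0.0743]
PR world [ 0.5706 -0.0292] bay [-0.1781 -0.0817]
t 17.07 tcp [ 0.5637 -0.035   0.0134] in bay [-0.1856 -0.0866] tool x deg 7.13 F bay [-4.3 -1.2] Fz 1.3
```

View pics/t3c.png

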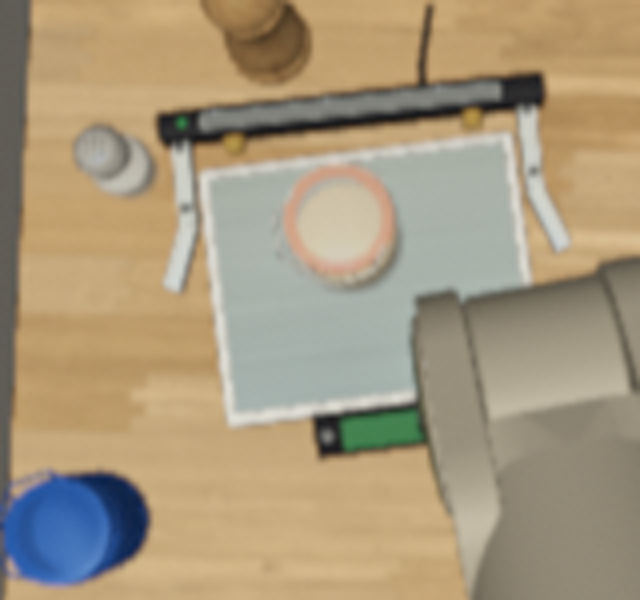

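The crop shows the scale squarely between the rails, with its far edge a few px short of both brass tips at (234,152) and (471,126). That matches the fit, and the jar is standing. I'll give the right corner a last small push, then go to the left.

send_rows --pt "1 0.001 0.0005 0 0 0 0" --pt "1 0.002 0.001 0 0 0 0" --pt "1 -0.0125 0 0 0 0 0" --pt "1 -0.0125 0 -0.035 0 0 0" --pt "1 -0.0125 -0.01 -0.06 0 0 0" --pt "1 -0.0125 -0.05 -0.06 0 0 0" --pt "1 -0.0125 -0.09 -0.06 0 0 0" --pt "1 -0.0125 -0.13 -0.06 0 0 0" --pt "1 -0.0125 -0.164 -0.06 0 0 0" --pt "1 -0.0125 -0.164 -0.06 0 0 0" --pt "1 -0.0125 -0.164 -0.03 0 0 0" --pt "1 -0.0125 -0.164 0 0 0 0" --pt "1 -0.0115 -0.164 0 0 0 0" --pt "1 -0.0105 -0.164 0 0 0 0"

```text
time: 18.23
tool_pos: [0.5319, 0.1264, 0.012]
eef_rot: [0.0, 0.998, 0.062, -0.001]
force: [0.4, 0.4, 0.1]
finger_gap: -0.004
gripper_force: 0.0
```

```bash
python3 look.py
```

```text
scale [0.6433 0.0597 0.1621] deg 9.29 n 287 med 0.0016 z 0.0383
in bay [-0.0948 -0.0025] 2.11
FL world [0.7143 0.1524] bay [-0.0128  0.0805]
FR world [ 0.7401 -0.0055] bay [-0.0069 -0.0793]
PL world [0.5469 0.123 ] bay [-0.1826  0.0723]
PR world [ 0.5721 -0.0309] bay [-0.1769 -0.0836]
t 18.28 tcp [0.5334 0.1268 0.0134] in bay [-0.1956  0.0777] tool x deg 7.13 F bay [0.6 0.5] Fz 0.5
```

send_rows --pt "1 0.002 0 0 0 0 0" --pt "1 0.004 0 0 0 0 0" --pt "1 0.0055 0 0 0 0 0" --pt "1 0.007 -0.0005 0 0 0 0" --pt "1 0.0085 -0.001 0 0 0 0" --pt "1 0.01 -0.0015 0 0 0 0" --pt "1 0.0115 -0.002 0 0 0 0" --pt "1 0.013 -0.003 0 0 0 0"

```text
time: 18.95
tool_pos: [0.5443, 0.1311, 0.0128]
eef_rot: [0.0, 0.998, 0.062, -0.001]
force: [-5.1, -1.8, 3.9]
finger_gap: -0.001
gripper_force: 2.6
```

```bash
python3 look.py
```

```text
scale [0.6475 0.0603 0.1324] deg 7.58 n 281 med 0.0013 z 0.0383
in bay [-0.0906 -0.0025] 0.4
FL world [0.7212 0.1509] bay [-0.0062  0.0781]
FR world [ 0.7423 -0.0077] bay [-0.005  -0.0818]
PL world [0.553  0.1264] bay [-0.1761  0.0749]
PR world [ 0.5736 -0.0282] bay [-0.175  -0.0811]
t 19.0 tcp [0.5447 0.1313 0.0128] in bay [-0.1837  0.0808] tool x deg 7.14 F bay [-4.   0.7] Fz 2.4
```

send_rows --pt "1 0.001 -0.0005 0 0 0 0" --pt "1 0.002 -0.001 0 0 0 0" --pt "1 0.003 -0.0015 0 0 0 0" --pt "1 0.004 -0.002 0 0 0 0"

```text
time: 19.33
tool_pos: [0.5481, 0.1335, 0.0126]
eef_rot: [0.0, 0.998, 0.062, -0.001]
force: [-5.4, -2.3, 4.4]
finger_gap: 0.004
gripper_force: 2.7
```

send_rows --pt "1 0.0007 -0.0003 0 0 0 0" --pt "1 0.0014 -0.0006 0 0 0 0"

```text
time: 19.5
tool_pos: [0.5487, 0.1339, 0.0125]
eef_rot: [0.001, 0.998, 0.062, -0.001]
force: [-10.0, -3.5, 7.1]
finger_gap: 0.003
gripper_force: 5.2
```

```bash
python3 look.py
```

```text
scale [0.6502 0.0608 0.109 ] deg 6.24 n 284 med 0.0014 z 0.0383
in bay [-0.0879 -0.0023] -0.94
FL world [0.726  0.1496] bay [-0.0016  0.0763]
FR world [ 0.7434 -0.0094] bay [-0.0042 -0.0837]
PL world [0.5572 0.1291] bay [-0.1716  0.0771]
PR world [ 0.5742 -0.0259] bay [-0.1742 -0.0789]
t 19.55 tcp [0.5487 0.134  0.0125] in bay [-0.1794  0.0829] tool x deg 7.13 F bay [-7.1 -1.4] Fz 5.8
```

send_rows --pt "1 0.0004 -0.0002 0 0 0 0" --pt "1 0.0008 -0.0003 0 0 0 0"

```text
time: 19.72
tool_pos: [0.5488, 0.134, 0.0123]
eef_rot: [0.001, 0.998, 0.062, -0.002]
force: [-11.9, -3.5, 8.8]
finger_gap: -0.002
gripper_force: 6.3
```

```bash
python3 look.py
```

```text
scale [0.6504 0.0609 0.1103] deg 6.32 n 284 med 0.0013 z 0.0383
in bay [-0.0877 -0.0022] -0.86
FL world [0.7261 0.1498] bay [-0.0015  0.0765]
FR world [ 0.7437 -0.0092] bay [-0.0039 -0.0835]
PL world [0.5573 0.1291] bay [-0.1715  0.077 ]
PR world [ 0.5745 -0.0259] bay [-0.1738 -0.0789]
t 19.77 tcp [0.5488 0.1339 0.0123] in bay [-0.1794  0.0829] tool x deg 7.12 F bay [-11.6  -2.1] Fz 8.1
```

send_rows --pt "1 0.0003 -0.0001 -0.0002 0 0 0" --pt "1 0.0006 -0.0002 -0.0004 0 0 0" --pt "1 0.0006 -0.0002 -0.0004 0 0 0" --pt "1 0.0006 -0.0002 -0.0004 0 0 0"

```text
time: 20.1
tool_pos: [0.5488, 0.134, 0.0123]
eef_rot: [0.001, 0.998, 0.062, -0.003]
force: [-11.1, -3.5, 6.6]
finger_gap: -0.0
gripper_force: 6.0
```

```bash
python3 look.py
```

```text
scale [0.6505 0.061  0.1072] deg 6.14 n 276 med 0.0013 z 0.0383
in bay [-0.0876 -0.0021] -1.04
FL world [0.7264 0.1497] bay [-0.0011  0.0763]
FR world [ 0.7436 -0.0094] bay [-0.004  -0.0836]
PL world [0.5576 0.1295] bay [-0.1711  0.0774]
PR world [ 0.5743 -0.0256] bay [-0.174  -0.0786]
t 20.15 tcp [0.5487 0.134  0.0123] in bay [-0.1794  0.083 ] tool x deg 7.13 F bay [-12.5  -2.5] Fz 6.4
```

send_rows --pt "1 0.0004 0 -0.0002 0 0 0" --pt "1 0.0008 0 -0.0004 0 0 0" --pt "1 0.0012 0 -0.0005 0 0 0" --pt "1 0.0012 0 -0.0005 0 0 0" --pt "1 0.0012 0 -0.0005 0 0 0"

```text
time: 20.57
tool_pos: [0.5488, 0.134, 0.0124]
eef_rot: [0.001, 0.998, 0.062, -0.004]
force: [-15.0, -4.3, 7.4]
finger_gap: -0.002
gripper_force: 7.7
```

```bash
python3 look.py
```

```text
scale [0.6501 0.061  0.1083] deg 6.21 n 295 med 0.0016 z 0.0383
in bay [-0.088  -0.0021] -0.97
FL world [0.7259 0.1497] bay [-0.0016  0.0764]
FR world [ 0.7432 -0.0093] bay [-0.0044 -0.0836]
PL world [0.5571 0.1293] bay [-0.1717  0.0773]
PR world [ 0.574  -0.0257] bay [-0.1743 -0.0787]
t 20.62 tcp [0.5488 0.134  0.0123] in bay [-0.1794  0.083 ] tool x deg 7.14 F bay [-15.1  -1.7] Fz 7.8
```

send_rows --pt "1 -0.014 0 0 0 0 0" --pt "1 -0.014 0 -0.035 0 0 0" --pt "1 -0.014 0.01 -0.06 0 0 0" --pt "1 -0.014 0.05 -0.06 0 0 0" --pt "1 -0.014 0.09 -0.06 0 0 0" --pt "1 -0.014 0.13 -0.06 0 0 0" --pt "1 -0.014 0.166 -0.06 0 0 0" --pt "1 -0.014 0.166 -0.06 0 0 0" --pt "1 -0.014 0.166 -0.03 0 0 0" --pt "1 -0.014 0.166 0 0 0 0" --pt "1 -0.012 0.166 0 0 0 0" --pt "1 -0.01 0.166 0 0 0 0" --pt "1 -0.01 0.166 0 0 0 0"

```text
time: 21.7
tool_pos: [0.5648, -0.0301, 0.0149]
eef_rot: [-0.0, 0.998, 0.063, 0.001]
force: [-0.0, 1.0, 0.3]
finger_gap: 0.003
gripper_force: 0.0
```

```bash
python3 look.py
```

```text
scale [0.6504 0.062  0.1127] deg 6.46 n 306 med 0.0015 z 0.0381
in bay [-0.0876 -0.0012] -0.72
FL world [0.7258 0.151 ] bay [-0.0016  0.0777]
FR world [ 0.7438 -0.008 ] bay [-0.0036 -0.0823]
PL world [0.5571 0.1299] bay [-0.1716  0.0779]
PR world [ 0.5747 -0.0251] bay [-0.1736 -0.0781]
t 21.75 tcp [ 0.565  -0.0301  0.0153] in bay [-0.1837 -0.0819] tool x deg 7.17 F bay [ 0.3 -0.1] Fz -0.1
```

send_rows --pt "1 0.001 0.0003 0 0 0 0" --pt "1 0.002 0.0008 0 0 0 0" --pt "1 0.003 0.0015 0 0 0 0" --pt "1 0.004 0.0022 0 0 0 0"

```text
time: 22.08
tool_pos: [0.5672, -0.0323, 0.0137]
eef_rot: [0.0, 0.998, 0.062, -0.0]
force: [-4.7, 0.8, 3.3]
finger_gap: -0.0
gripper_force: 2.4
```

send_rows --pt "1 0.0006 0.0004 0 0 0 0" --pt "1 0.0012 0.0008 0 0 0 0"

```text
time: 22.25
tool_pos: [0.568, -0.0331, 0.0131]
eef_rot: [0.0, 0.998, 0.062, -0.001]
force: [-5.4, 0.2, 2.6]
finger_gap: -0.0
gripper_force: 2.5
```

```bash
python3 look.py
```

```text
scale [0.651  0.0618 0.1181] deg 6.76 n 293 med 0.0014 z 0.0381
in bay [-0.087  -0.0014] -0.42
FL world [0.726  0.1513] bay [-0.0014  0.078 ]
FR world [ 0.7448 -0.0076] bay [-0.0026 -0.082 ]
PL world [0.5574 0.1293] bay [-0.1714  0.0772]
PR world [ 0.5757 -0.0256] bay [-0.1726 -0.0788]
t 22.3 tcp [ 0.5681 -0.0332  0.0131] in bay [-0.1811 -0.0853] tool x deg 7.13 F bay [-4.   0.9] Fz 2.3
```

send_rows --pt "1 0.0006 0.0004 0 0 0 0" --pt "1 0.0012 0.0008 0 0 0 0"

```text
time: 22.47
tool_pos: [0.5693, -0.0337, 0.0131]
eef_rot: [0.0, 0.998, 0.062, -0.001]
force: [-5.0, -0.1, 3.9]
finger_gap: -0.004
gripper_force: 2.6
```

send_rows --pt "1 0.0005 0.0003 0 0 0 0" --pt "1 0.001 0.0006 0 0 0 0"

```text
time: 22.63
tool_pos: [0.5704, -0.0342, 0.0131]
eef_rot: [0.0, 0.998, 0.062, -0.001]
force: [-5.6, -0.9, 2.8]
finger_gap: 0.001
gripper_force: 2.8
```

```bash
python3 look.py
```

```text
scale [0.6517 0.0617 0.1287] deg 7.38 n 310 med 0.0015 z 0.038
in bay [-0.0863 -0.0016] 0.2
FL world [0.7257 0.1519] bay [-0.0015  0.0786]
FR world [ 0.7463 -0.0067] bay [-0.001  -0.0814]
PL world [0.5574 0.1281] bay [-0.1715  0.0761]
PR world [ 0.5774 -0.0266] bay [-0.171  -0.0799]
t 22.68 tcp [ 0.5705 -0.0342  0.0131] in bay [-0.1789 -0.0867] tool x deg 7.13 F bay [-4.5  0.9] Fz 3.2
```

send_rows --pt "1 0.0005 0.0003 0 0 0 0" --pt "1 0.001 0.0006 0 0 0 0"

```text
time: 22.85
tool_pos: [0.5709, -0.0345, 0.013]
eef_rot: [-0.0, 0.998, 0.062, -0.001]
force: [-8.9, 0.7, 6.0]
finger_gap: -0.003
gripper_force: 4.6
```

send_rows --pt "1 0.0005 0.0002 0 0 0 0" --pt "1 0.001 0.0004 0 0 0 0"

```text
time: 23.02
tool_pos: [0.5709, -0.0346, 0.0127]
eef_rot: [-0.0, 0.998, 0.062, -0.002]
force: [-12.9, 0.2, 8.3]
finger_gap: -0.002
gripper_force: 6.4
```

```bash
python3 look.py
```

```text
scale [0.6521 0.0616 0.1329] deg 7.62 n 299 med 0.0014 z 0.0381
in bay [-0.0859 -0.0017] 0.44
FL world [0.7257 0.1522] bay [-0.0015  0.0789]
FR world [ 0.7469 -0.0064] bay [-0.0003 -0.0811]
PL world [0.5575 0.1277] bay [-0.1715  0.0756]
PR world [ 0.5782 -0.0269] bay [-0.1703 -0.0804]
t 23.07 tcp [ 0.5709 -0.0346  0.0127] in bay [-0.1785 -0.0871] tool x deg 7.15 F bay [-11.2   2.7] Fz 7.4
```

Stopped on the right contact. I'll firm up to about 15 N and hold.

send_rows --pt "1 0.0005 0.0002 -0.0003 0 0 0" --pt "1 0.001 0.0004 -0.0006 0 0 0" --pt "1 0.0014 0.0004 -0.0008 0 0 0" --pt "1 0.0014 0.0004 -0.0008 0 0 0" --pt "1 0.0014 0.0004 -0.0008 0 0 0"

```text
time: 23.48
tool_pos: [0.5709, -0.0347, 0.0127]
eef_rot: [-0.0, 0.998, 0.063, -0.004]
force: [-14.5, 1.5, 6.5]
finger_gap: 0.004
gripper_force: 7.0
```

```bash
python3 look.py
```

```text
scale [0.6523 0.0616 0.1317] deg 7.55 n 293 med 0.0014 z 0.0381
in bay [-0.0857 -0.0018] 0.37
FL world [0.726  0.1521] bay [-0.0013  0.0788]
FR world [ 0.747  -0.0065] bay [-0.0002 -0.0812]
PL world [0.5577 0.1278] bay [-0.1712  0.0757]
PR world [ 0.5782 -0.0268] bay [-0.1702 -0.0803]
t 23.53 tcp [ 0.5709 -0.0347  0.0128] in bay [-0.1785 -0.0871] tool x deg 7.17 F bay [-14.1   2.8] Fz 5.6
```

send_rows --pt "1 -0.002 0 0 0 0 0" --pt "1 -0.012 0 0 0 0 0" --pt "1 -0.04 0 0 0 0 0" --pt "1 -0.06 0 -0.03 0 0 0" --pt "1 -0.08 0 -0.07 0 0 0" --pt "1 -0.09 0 -0.11 0 0 0" --pt "1 -0.09 0 -0.15 0 0 0" --pt "1 -0.09 0 -0.15 0 0 0" --pt "1 -0.09 0 -0.15 0 0 0"

```text
time: 24.28
tool_pos: [0.4878, -0.0467, 0.1675]
eef_rot: [0.001, 0.998, 0.062, 0.004]
force: [-0.2, 0.8, -1.2]
finger_gap: -0.001
gripper_force: 0.0
```

```bash
python3 look.py pics/t4.png; python3 -c "
import cv2;p=cv2.imread('pics/t4.png')[120:170,160:310];cv2.imwrite('pics/t4c.png',cv2.resize(p,(800,267),interpolation=cv2.INTER_CUBIC))"
```

```text
scale [0.6512 0.0608 0.1309] deg 7.5 n 309 med 0.0013 z 0.0382
in bay [-0.0869 -0.0024] 0.32
FL world [0.725  0.1513] bay [-0.0023  0.0781]
FR world [ 0.7459 -0.0074] bay [-0.0014 -0.0819]
PL world [0.5568 0.1271] bay [-0.1723  0.0751]
PR world [ 0.5771 -0.0276] bay [-0.1714 -0.0809]
t 24.33 tcp [ 0.4865 -0.0466  0.1653] in bay [-0.2638 -0.0884] tool x deg 7.11 F bay [0.2 0.4] Fz -0.6
```

View pics/t4c.png

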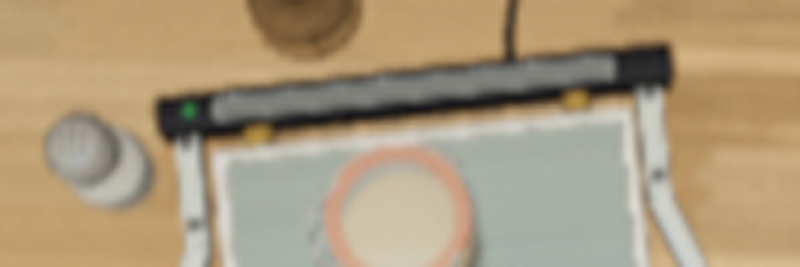

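The crop shows the brass tips at about (258,135) and (576,100), with the scale's white far edge right beneath them. The top camera is too coarse to judge 2.5 mm, so I'll look from closer with the wrist camera.

```bash
python3 - <<'E'
from bench import robot
import numpy as np
c=robot.camera_params("wrist");C=-c["R"].T@c["t"];s=robot.read_state()
print("cam",C.round(3),"tcp",np.round(s["tool_pos"],3),"axis",c["R"][2].round(3),"imgx",c["R"][0].round(3),"f",c["mtx"][0,0].round(0))
E
```

```text
cam [ 0.553 -0.038  0.309] tcp [ 0.486 -0.047  0.165] axis [-0.259 -0.033 -0.965] imgx [ 0.124 -0.992  0.001] f 299.0
```

send_rows --pt "1 0 0 -0.02 0 0 0" --pt "1 0 0 -0.04 0 0 0" --pt "1 0.03 -0.013 -0.045 0 0 0" --pt "1 0.06 -0.027 -0.045 0 0 0" --pt "1 0.09 -0.04 -0.045 0 0 0" --pt "1 0.12 -0.055 -0.045 0 0 0" --pt "1 0.15 -0.07 -0.045 0 0 0" --pt "1 0.18 -0.085 -0.045 0 0 0" --pt "1 0.199 -0.09 -0.045 0 0 0" --pt "1 0.199 -0.09 -0.045 0 0 0" --pt "1 0.199 -0.09 -0.045 0 0 0"

```text
time: 25.25
tool_pos: [0.6715, 0.0688, 0.2059]
eef_rot: [-0.0, 0.998, 0.063, -0.002]
force: [0.2, -1.1, -0.7]
finger_gap: -0.005
gripper_force: 0.0
```

```bash
python3 - <<'E'
from bench import robot
import cv2,numpy as np
c=robot.camera_params("wrist");p,d=robot.grab_frame("wrist")
np.savez("wr.npz",p=p,d=d,**c)
X=np.array([[.7371-.08*np.sin(.1253)*s,.0741+.08*s*np.cos(.1253),.02] for s in(1,0,-1)])
q=(c["R"]@X.T).T+c["t"];q=q@c["mtx"].T;q=q[:,:2]/q[:,2:];print(q.round(1))
u,v=q[1].astype(int);y0=max(v-60,0);x0=max(u-130,0)
cr=p[y0:y0+110,x0:x0+260,::-1];print(x0,y0,cr.shape)
cv2.imwrite("pics/w1.png",cv2.resize(cr,None,fx=3,fy=3,interpolation=cv2.INTER_CUBIC))
E
```

```text
[[183.9 110.3]
 [259.2 110.4]
 [334.5 110.4]]
129 50 (110, 260, 3)
```

View pics/w1.png

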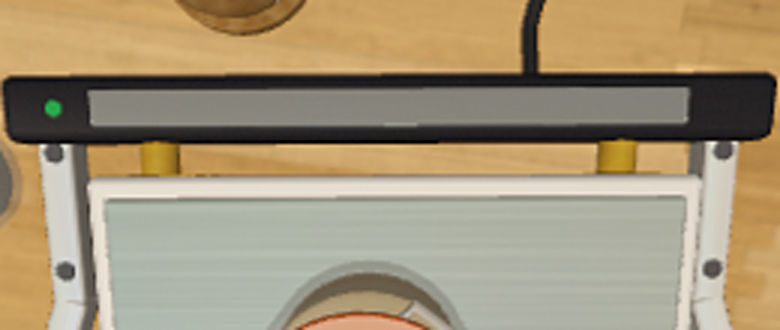

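The wrist crop shows both studs reaching the scale's far edge, the left one at about (160,177) and the right at about (615,174). The scale is square to the bar and clear of the rails. One closer crop of the studs will settle it.

```bash
python3 - <<'E'
import cv2,numpy as np
p=np.load("wr.npz")["p"][:,:,::-1]
f=lambda x:cv2.resize(p[92:122,x-16:x+16],None,fx=12,fy=12,interpolation=cv2.INTER_NEAREST)
cv2.imwrite("pics/w2.png",np.hstack([f(182),f(334)]))
E
```

```text
(no output)
```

View pics/w2.png

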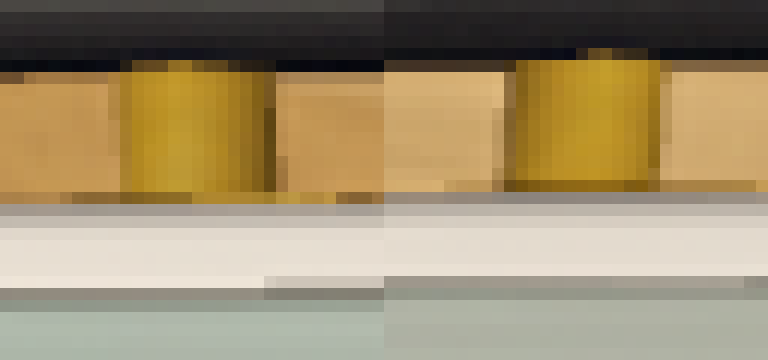

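Both studs run right up to the scale's edge, at rows of about 200 (left) and 190 (right), with no gap of even one pixel (about 1 mm). The arm is clear above the scene.

```bash
python3 -c "
from bench import robot
print(robot.job_done())"
```

```text
the job is handed in; nothing more can be done
None
```

The job is handed in: I walked the scale into the bay and pressed it home left then right at about 15 N each; the last close-up shows no visible gap at either brass contact, the jar standing and the arm clear, but no verdict came back.

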